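# Turn the powder canister's lid home

## Robot

A 6-joint arm with a two-finger parallel gripper is mounted at the origin on a cart in front of the work surface, level with it; the furniture and walls round the work are solid. World frame = base frame: x ahead of the robot, y to its left, z up, the work surface at z = 0. Lengths are in m, angles in rad, forces in N, time in s.
With the tool pointing down it reaches from about 0.375 to 0.9 m from the base axis. Payload 3.1 kg.
Tool frame: the origin (TCP) lies at the very end of the fingers, on their centre line; the grasp point (between the pads) lies 19 mm behind it (grip_depth is the distance from the TCP to the grasp point, in m); z points along the fingers, y is the line along which they close (so a half turn about z gives the same grasp; the last joint's range is limited). The gripper opens to 85 mm and grips with 20 to 120 N. Pads are 22 mm wide; open, the fingers measure 114 mm over their backs; the gripper's body (76 mm by 85 mm) begins 54 mm behind the grasp point. The pads swing forward as they close: fully open they stand 13 mm farther back than shut.
Start: joints at [-1.423, 0.527, 1.433, -0, 1.181, -0.178], TCP at [0.201, -0.592, 0.231] pointing down, gripper open.
Joint ranges: [-3.08, 3.08], [-0.75, 2.2], [0.22, 2.44], [-1.43, 4.57], [0, 2.65], [-2.85, 2.85]. Speed limits (rad/s): [2.79, 2.79, 3.14, 3.14, 3.14, 3.14].

## Interface

Orientations are given as a unit quaternion [x, y, z, w].
In Python, from station import * gives the robot as it stands.
- The arm moves only by the tool apply_moves, never from a script. Its argument "plan" is a list of rows, each a list of 7 numbers: the shift along the tool's x, y, z in m, then the turn, a rotation vector about the tool's x, y, z in rad, then the gripper command: -1 is fully open, 1 is shut, values between are in proportion. In form: [[dx, dy, dz, wx, wy, wz, jaw], ...]. A call has 1 to 8 rows; each row shifts and turns the commanded pose from where the row before left it, along the tool's axes as they then stand; what a row does not reach is not made up. A row lasts 1/8 s, in which the tool goes at most 62.5 mm and 10.7 degrees, less where a joint would pass 70% of its speed; a pose out of reach is approached as far as the arm can. A call is refused whole if a number of a shift passes 0.0625 or a number of a turn 0.188, either way. A call with a gripper value outside its range is refused whole. The fingers move at their own pace and stop on an object; "force" is the grip in N (left out, the last holds). Time passes only in rows, so rows that do not move let the fingers close. It gives the time, the measured TCP pose, the force, the opening and the grip force at its end, in the units of the state.
- sense(): the state, without advancing time (a new reading comes with each control period).
- snapshot(name): name is "side" or "top"; returns the picture (480x640x3 uint8, red, green, blue); there is no depth.
- calibration(name): a dict with "camera_matrix" (3x3 intrinsics, pixels), "R" (3x3) and "t" (3): a world point X has camera coordinates R X + t. Camera axes: x right, y down, z forward; pixel columns grow to the right and rows downward; lengths in m; the calibration is good to about 2 mm. A picture is of the moment at which its call begins. calibration takes no time and is no camera call.
- sign_off(): hands the job in; it is judged then, once.
The state is a dict: "t": time; "q": joint angles; "qd": joint speeds; "tau": joint torques, N m; "tcp_pos": TCP position; "tool_rot": TCP orientation; "force": force on the tool from outside, world axes, zero at the start; "ft_torque": the same for the moment, N m; "finger_gap": opening from 0.0 (shut) to 1.0 (fully open); "gripper_force": force on a finger pad.
Only numpy, scipy, OpenCV 4.12 (cv2) and the standard library are available. Lean on these libraries where they do the work, as an engineer would, in place of code of your own. Each camera call takes 0.05 s, during which the arm holds its last target. There are 200 camera calls.

## Task

Two powder canisters stand on the worktop; the lid of one is not closed: it stands proud because the lugs under it ride on the seat. Turn that lid clockwise (seen from above) by its bar, without lifting it off, until its lugs drop into the notches and it lies flush on the rim, the bar in line with the two ribs on the canister's wall; then let go. Do not touch the other canister's lid, which is already closed.

Things in the scene. Friction and masses are not known exactly. Their poses are not given: they have to be found in the camera images.
- lid_a: Lid to close: loose grey disc, 106 mm wide, 8 thick, black bar on top (66 long, 14 thick, top 38 above the underside). Origin: centre of the disc's underside; x along bar, z up. Two 10 mm deep lugs under the bar's ends ride on the seat: origin 105 mm up, bar 30 to 70 deg anticlockwise of its canister's ribs. Within 9 deg of the ribs' line, either way round, it drops freely to 95 mm: home.
- canister_a: The canister under lid_a. White round canister, 112 mm across, rim and seat 95 mm high, fixed to the worktop by a 136 mm foot. Origin: centre of its underside, z up. Two grey outside ribs (12 mm wide, 12 mm proud) mark its x axis; on that axis, hidden by the lid, lie the seat's two notches. A bore keeps the lid's hub centred (1 mm play).
- lid_b: The closed lid of the other canister, same shape, size and axes as lid_a, to be left alone: its disc lies flush on the rim (origin, centre of the disc's underside, 95 mm above the worktop) and its bar lies along its ribs within 10 deg.
- canister_b: The other canister, the same in shape and size as canister_a, already closed by lid_b; it stands at least 0.17 m from canister_a, centre to centre.
There are look-alikes about, which are no part of the job. Leave any orange look-alike of the lid_a alone.

How it is judged:
At the end, for the whole second after the job is handed in: The proud lid lies flush on its canister: its disc's underside within 3 mm of the rim, level within 3 degrees, centred within 10 mm, its bar within 15 degrees of the line of the ribs, at rest; the other lid is still closed (within 3 mm of its rim) (z of lid_a in the frame of canister_a between 0.09 and 0.098 m and horizontal distance between lid_a and canister_a below 0.01 m and angle between the x axis of lid_a and the x axis of canister_a, either way round below 0.26 rad and angle between lid_a's own z axis and vertical below 0.06 rad and linear speed of lid_a below 0.02 m/s and z of lid_b in the frame of canister_b below 0.098 m and horizontal distance between lid_b and canister_b below 0.01 m); the robot touches nothing.
It fails at once if the lid being closed is lifted off: raised more than 15 mm above where it rode on the seat (z of lid_a in the frame of canister_a above 0.12 m).
It fails at once if the robot touches the closed lid of the other canister with more than 2 N (contact force between any of the fingers, the arm and lid_b above 2 N).
It also fails if it takes over 32 s, if anything falls off the work surface, if the arm or the gripper's body presses on something with over 40 N, if the wrist force passes 120 N, or if a joint passes its speed limit or range.

## Working session

There is one attempt and no reset: what is moved stays moved. The work goes in short steps, Python scripts to look and compute and a tool call to move; the robot and the scene stay as the last step left them, time stands still between calls to the robot, and variables do not carry over. Pictures are saved under pics/ and viewed, at most 10 in all, crops included, and the job is handed in when it is done.

Besides the shell and the picture viewer there is one more tool, called after "Emit:" in YAML: its name, and indented under it one key for each argument. apply_moves: Moves the arm, as the interface text tells. Its arguments: {"type":"object","properties":{"plan":{"type":"array"},"force":{"type":"number"}},"required":["plan"]}

```bash
mkdir -p pics
python3 - <<'E'
from station import *
import cv2,numpy as np
for n in("side","top"):
    im=snapshot(n); cv2.imwrite(f"pics/{n}0.png",im[:,:,::-1]); c=calibration(n)
    print(n,np.round(c["camera_matrix"],1).tolist(),np.round(c["R"],3).tolist(),np.round(-c["R"].T@c["t"],3))
s=sense();print(s["t"],s["tcp_pos"],s["tool_rot"],s["finger_gap"])
E
```

```text
side [[503.9, 0.0, 325.3], [0.0, 503.9, 236.0], [0.0, 0.0, 1.0]] [[0.975, -0.224, -0.002], [-0.11, -0.473, -0.874], [0.195, 0.852, -0.485]] [ 0.306 -0.726  0.492]
top [[545.1, 0.0, 316.6], [0.0, 545.1, 235.2], [0.0, 0.0, 1.0]] [[-0.036, -0.999, -0.003], [-0.98, 0.036, -0.198], [0.198, -0.004, -0.98]] [ 0.336 -0.004  0.926]
0.1 [ 0.20055626 -0.59123771  0.23042474] [ 9.86679211e-01  1.62674928e-01  1.33198458e-05 -1.00094385e-03] 1.0015886619474046
```

View pics/side0.png

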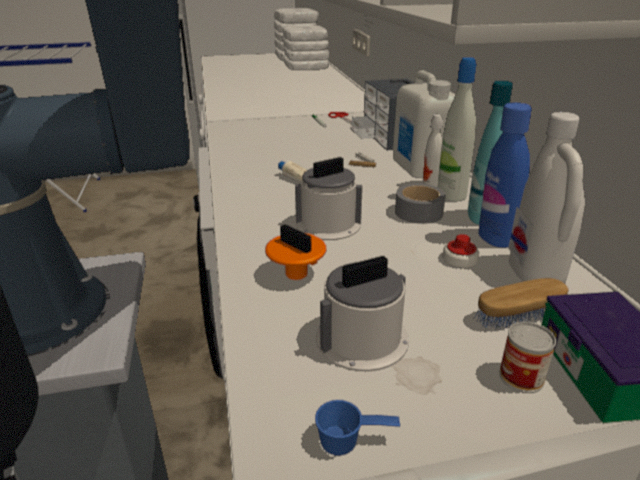

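View pics/top0.png

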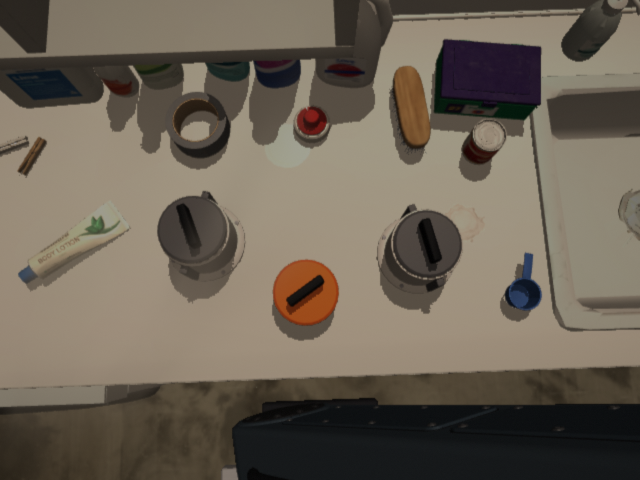

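Candidates: the left canister at top (195,230) = side (330,190), and the right one at top (425,243) = side (365,290). The orange one at top (306,292) is the look-alike. I'll compare both in an enlarged crop.

Run:
```python
import cv2,numpy as np
t=cv2.imread("pics/top0.png");s=cv2.imread("pics/side0.png")
g=lambda im,x,y,w:cv2.resize(np.clip(im[y:y+int(w*.75),x:x+w]*1.5,0,255).astype(np.uint8),(400,300),interpolation=cv2.INTER_CUBIC)
cv2.imwrite("pics/c1.png",np.vstack([np.hstack([g(t,140,180,130),g(t,360,190,130)]),np.hstack([g(s,265,147,130),g(s,295,250,152)])]))
```

```text
(no output)
```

View pics/c1.png

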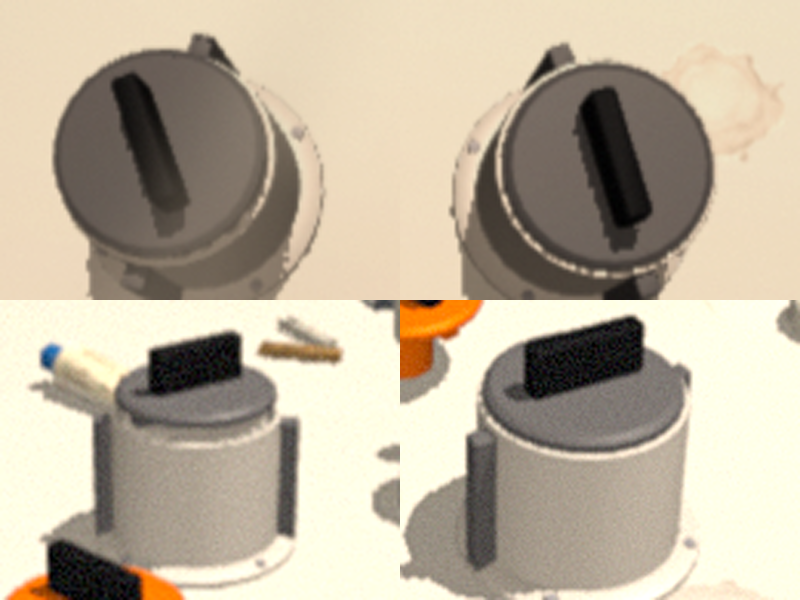

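The left/far canister is lid_a. Its disc stands above the rim with a visible gap (side crop), and its bar is about 40° anticlockwise of the ribs in the top crop. The right one is flush and aligned. Next I'll measure from both views.

```bash
cat > h.py <<'E'
from station import *
import cv2,numpy as np
def ray(n,p):
    c=calibration(n);K,R,t=map(np.array,(c["camera_matrix"],c["R"],c["t"]))
    d=R.T@np.linalg.inv(K)@np.array([p[0],p[1],1.]);return -R.T@t,d/np.linalg.norm(d)
def plane(n,p,z):
    o,d=ray(n,p);return o+d*(z-o[2])/d[2]
def tri(a,b):
    (o,d),(u,e)=ray("top",a),ray("side",b)
    s=np.linalg.lstsq(np.c_[d,-e],u-o,rcond=None)[0];P,Q=o+s[0]*d,u+s[1]*e
    return (P+Q)/2,np.linalg.norm(P-Q)
def blob(im,x0,y0,x1,y1,lo,hi):
    v=im.max(2).astype(int);m=np.zeros(v.shape,np.uint8);m[y0:y1,x0:x1]=((v>=lo)&(v<hi))[y0:y1,x0:x1]
    m=cv2.morphologyEx(m,cv2.MORPH_OPEN,np.ones((2,2)))
    return max(cv2.findContours(m,0,cv2.CHAIN_APPROX_NONE)[0],key=cv2.contourArea)
E
python3 - <<'E'
from h import *
t=cv2.imread("pics/top0.png");s=cv2.imread("pics/side0.png")
print("vals",t[228,186],t[215,205],t[250,193],s[168,328],s[178,345])
ct=blob(t,165,195,215,260,0,32);cs=blob(s,305,150,350,185,0,38)
for c in(ct,cs):
    r=cv2.minAreaRect(c);print(r,cv2.contourArea(c),cv2.boxPoints(r).round(1).tolist())
f=lambda c:(lambda m:(m["m10"]/m["m00"],m["m01"]/m["m00"]))(cv2.moments(c))
print("bar mid",tri(f(ct),f(cs)))
# ribs' tops (crop pixels -> image)
k=130/400
for nm,a,b in(("far",(203,40),(290,420)),("near",(140,270),(104,418))):
    print(nm,tri((140+a[0]*k,180+a[1]*k),(265+b[0]*k,147+(b[1]-300)*k)))
cd=blob(t,150,188,232,275,0,85);h=cv2.convexHull(cd);e=cv2.fitEllipse(h);print("disc",e,plane("top",e[0],.113))
E
```

```text
vals [18 21 23] [63 70 78] [45 50 56] [21 18 21] [82 85 89]
((187.0, 221.50001525878906), (34.46882247924805, 11.700427055358887), 71.56504821777344) 299.0 [[176.0, 207.0], [187.10000610351562, 203.3000030517578], [198.0, 236.0], [186.89999389648438, 239.6999969482422]]
((328.8941345214844, 168.52352905273438), (14.208946228027344, 30.804128646850586), 77.47119140625) 374.5 [[312.29998779296875, 164.89999389648438], [342.3999938964844, 158.1999969482422], [345.5, 172.10000610351562], [315.3999938964844, 178.8000030517578]]
bar mid (array([0.52557718, 0.18902097, 0.12355644]), np.float64(0.00574540388477146))
far (array([0.57982476, 0.16622573, 0.08941477]), np.float64(0.00022580045121319838))
near (array([0.46174812, 0.19738236, 0.08924345]), np.float64(0.0018227441823755561))
disc ((198.24195861816406, 235.04058837890625), (77.2414779663086, 84.3714370727539), 166.84861755371094) [0.50686075 0.17292334 0.113     ]
```

Run:
```python
from h import *
k=130/400
T=lambda a:(140+a[0]*k,180+a[1]*k); S=lambda b:(265+b[0]*k,147+(b[1]-300)*k)
t=cv2.imread("pics/top0.png")
ct=blob(t,165,195,215,260,0,42);r=cv2.minAreaRect(ct);print(r)
vx,vy,x,y=cv2.fitLine(ct,cv2.DIST_L2,0,.01,.01).ravel()
A=plane("top",(x-15*vx,y-15*vy),.13);B=plane("top",(x+15*vx,y+15*vy),.13)
d=A-B;print("bar fit deg",np.degrees(np.arctan2(d[1],d[0]))%180,(A+B)/2)
# left top edge by eye, top crop
A=plane("top",T((112,86)),.143);B=plane("top",T((158,208)),.143);d=A-B
print("edge deg",np.degrees(np.arctan2(d[1],d[0])),np.linalg.norm(d))
# far-end top corner in both views, near-end top corner
for a,b in(((130,73),(238,333)),((176,185),(150,347))):print(tri(T(a),S(b)))
# lid disc extreme edges in top crop, left/right/top
for a in((55,155),(268,150),(165,50)):print(plane("top",T(a),.113))
```

```text
((188.3000030517578, 225.9000244140625), (44.27188491821289, 12.64910888671875), 71.56504821777344)
bar fit deg 18.695692132299964 [0.51705476 0.18398423 0.13      ]
edge deg 20.588396956473353 0.064665128435152
(array([0.54972995, 0.19044417, 0.14275027]), np.float64(0.0015221294908753554))
(array([0.48994562, 0.16705852, 0.14760452]), np.float64(0.004244637999044757))
[0.51637432 0.23458705 0.113     ]
[0.51506188 0.1289419  0.113     ]
[0.56833209 0.18050123 0.113     ]
```

Emit:
apply_moves:
  plan:
    - [0, 0, -0.03, 0, 0, 0, -1]
    - [0.0394, -0.045, 0, 0, 0, 0, -1]
    - [0.0394, -0.045, 0, 0, 0, 0, -1]
    - [0.0394, -0.045, 0, 0, 0, 0, -1]
    - [0.0394, -0.045, 0, 0, 0, 0, -1]
    - [0.0394, -0.045, 0, 0, 0, 0, -1]
    - [0.0394, -0.045, 0, 0, 0, 0, -1]
    - [0.0394, -0.045, 0, 0, 0, 0, -1]
  force: 25

```text
t: 1.1
tcp_pos: [0.3611, -0.2032, 0.2612]
tool_rot: [0.987, 0.162, 0.0, -0.0]
force: [1.1, -1.0, 0.4]
finger_gap: 1.001
gripper_force: 0.0
```

Emit:
apply_moves:
  plan:
    - [0.039, -0.0449, 0, 0, 0, 0, -1]
    - [0.039, -0.0449, 0, 0, 0, 0, -1]
    - [0.039, -0.0449, 0, 0, 0, 0, -1]
    - [0.039, -0.0449, 0, 0, 0, 0, -1]
    - [0.039, -0.0449, 0, 0, 0, 0, -1]
    - [0.039, -0.0449, 0, 0, 0, 0, -1]
    - [0.039, -0.0449, 0, 0, 0, 0, -1]
    - [0, 0, 0.03, 0, 0, 0, -1]

```text
t: 2.1
tcp_pos: [0.5215, 0.1845, 0.2326]
tool_rot: [0.986, 0.165, 0.004, -0.0]
force: [0.2, -0.5, -0.3]
finger_gap: 0.998
gripper_force: 0.0
```

Run:
```python
from h import *
s=sense();print(s["t"],s["tcp_pos"],s["q"])
a=snapshot("side")[:,:,::-1];b=snapshot("top")[:,:,::-1]
cr=lambda im,x,y:cv2.resize(im[y:y+200,x:x+133],(400,600),interpolation=cv2.INTER_CUBIC)
cv2.imwrite("pics/c2.png",np.hstack([cr(a,260,60),cr(b,130,130)]))
```

```text
2.1 [0.52152755 0.18451515 0.23264805] [1.37559943e-01 4.26203517e-01 1.61841857e+00 9.76943472e-04
 1.08911499e+00 1.37564438e+00]
```

View pics/c2.png

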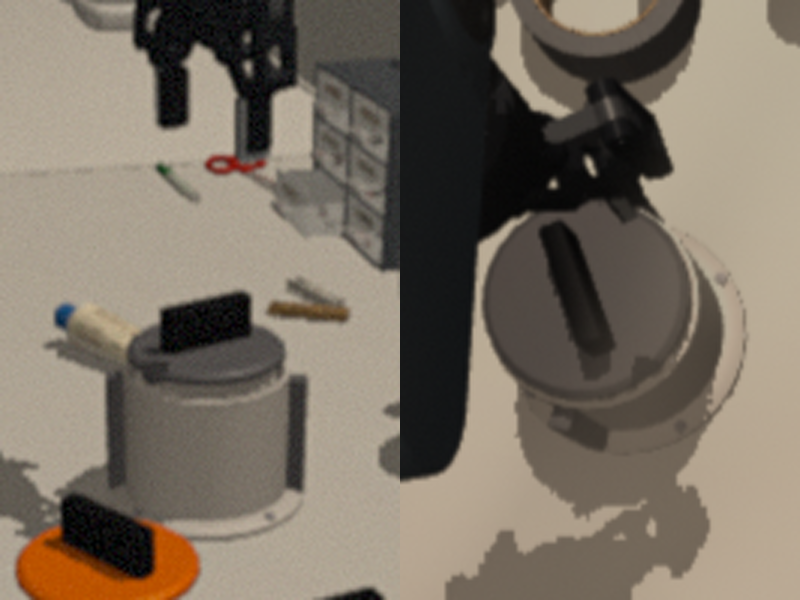

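The picture shows the gripper above the bar (side crop: fingers at about (210,120), bar at (205,322)), with nothing in the way. I'll lower in two steps.

Emit:
apply_moves:
  plan:
    - [0, 0, 0, 0, 0, 0, -1]
    - [0, 0, 0.03, 0, 0, 0, -1]
    - [0, 0, 0.03, 0, 0, 0, -1]
    - [0, 0, 0.03, 0, 0, 0, -1]
    - [0, 0, 0, 0, 0, 0, -1]

```text
t: 2.82
tcp_pos: [0.5175, 0.1792, 0.1406]
tool_rot: [0.987, 0.162, -0.002, -0.0]
force: [-0.2, -1.0, -0.2]
finger_gap: 1.001
gripper_force: 0.0
```

Run:
```python
from h import *
a=snapshot("side")[:,:,::-1];b=snapshot("top")[:,:,::-1]
cr=lambda im,x,y:cv2.resize(im[y:y+150,x:x+100],(400,600),interpolation=cv2.INTER_CUBIC)
cv2.imwrite("pics/c3.png",np.clip(np.hstack([cr(a,280,90),cr(b,140,150)])*1.5,0,255))
```

```text
[ WARN:0@2.458] global loadsave.cpp:1063 imwrite_ Unsupported depth image for selected encoder is fallbacked to CV_8U.
```

View pics/c3.png

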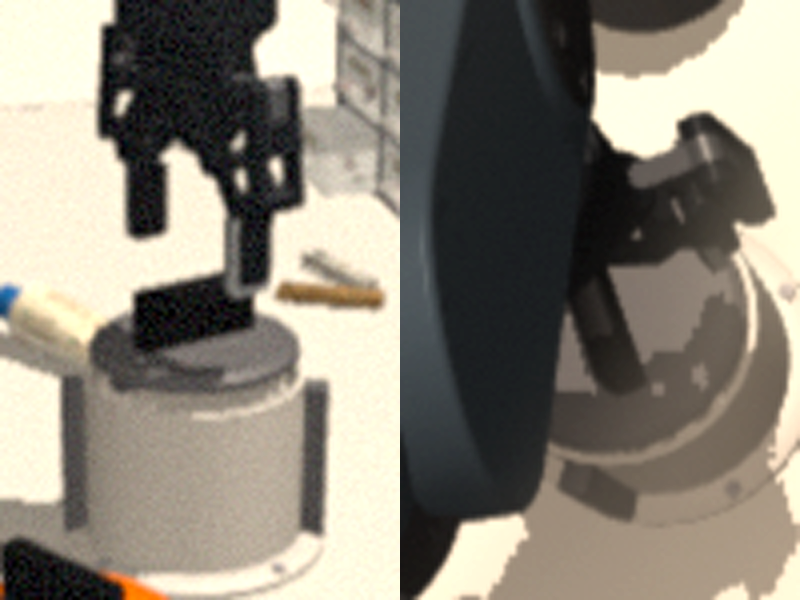

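The fingers straddle the bar (bar at side crop (195,310), right finger in front, left behind). I'll lower to about 0.121 and close.

Emit:
apply_moves:
  plan:
    - [0.001, -0.002, 0.01, 0, 0, 0, -1]
    - [0, 0, 0.01, 0, 0, 0, -1]
    - [0, 0, 0, 0, 0, 0, 0.3]
    - [0, 0, 0, 0, 0, 0, 0.6]
    - [0, 0, 0, 0, 0, 0, 1]
    - [0, 0, 0, 0, 0, 0, 1]
    - [0, 0, 0, 0, 0, 0, 1]
  force: 25

```text
t: 3.8
tcp_pos: [0.5187, 0.1828, 0.1216]
tool_rot: [0.987, 0.163, 0.0, -0.0]
force: [-1.4, 1.3, 0.8]
finger_gap: 0.157
gripper_force: 27.6
```

Gripped: 13 mm opening and a small side force, so the fingers are centred on the bar. Now turn clockwise (+z of the tool) by about 0.6 rad.

Emit:
apply_moves:
  plan:
    - [0, 0, 0, 0, 0, 0.1, 1]
    - [0, 0, 0, 0, 0, 0.1, 1]
    - [0, 0, 0, 0, 0, 0.1, 1]
    - [0, 0, 0, 0, 0, 0.1, 1]
    - [0, 0, 0, 0, 0, 0.1, 1]
    - [0, 0, 0, 0, 0, 0.1, 1]
    - [0, 0, 0, 0, 0, 0, 1]

```text
t: 4.68
tcp_pos: [0.5182, 0.1832, 0.1211]
tool_rot: [0.991, -0.136, -0.001, -0.001]
force: [-1.1, 3.7, -2.3]
finger_gap: 0.157
gripper_force: 27.7
```

Run:
```python
from h import *
s=sense();x,y=s["tool_rot"][:2];print("yaw",np.degrees(2*np.arctan2(y,x)),s["ft_torque"],s["force"])
a=snapshot("side")[:,:,::-1];b=snapshot("top")[:,:,::-1]
cr=lambda im,x,y:cv2.resize(im[y:y+150,x:x+100],(400,600),interpolation=cv2.INTER_CUBIC)
cv2.imwrite("pics/c4.png",np.clip(np.hstack([cr(a,280,90),cr(b,140,150)])*1.5,0,255).astype(np.uint8))
```

```text
yaw -15.6083038539169 [0.83807134 0.17315032 0.13675908] [-1.07392273  3.67220073 -2.26096061]
```

View pics/c4.png

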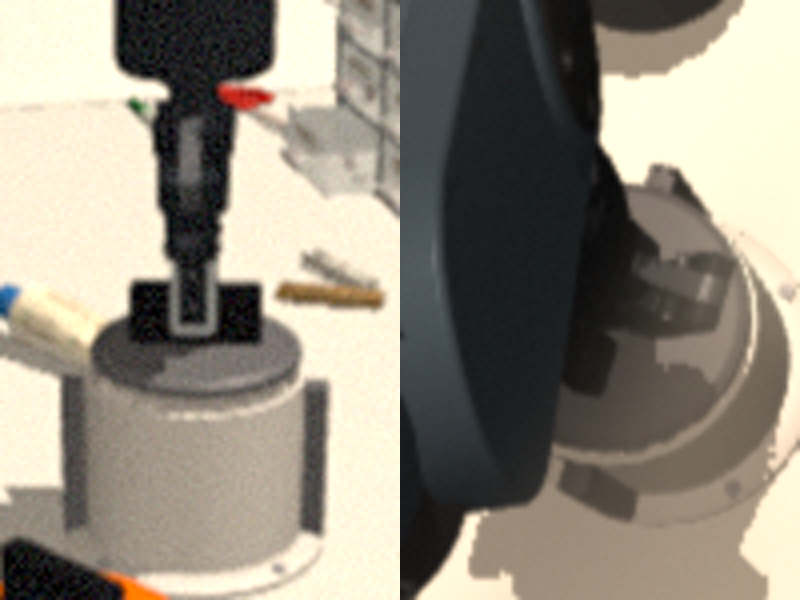

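The bar now lies along the ribs (tool yaw -15.6°, ribs -14.8°) and the lid is still held proud by the grip. I'll lower it gently into the notches and let go.

Emit:
apply_moves:
  plan:
    - [0, 0, 0.003, 0, 0, 0, 1]
    - [0, 0, 0.003, 0, 0, 0, 1]
    - [0, 0, 0.003, 0, 0, 0, 1]
    - [0, 0, 0, 0, 0, 0, 1]

```text
t: 5.28
tcp_pos: [0.5182, 0.1834, 0.1124]
tool_rot: [0.991, -0.136, -0.0, -0.001]
force: [-1.0, 7.0, 0.4]
finger_gap: 0.157
gripper_force: 26.8
```

No vertical resistance, so it went down into the notches. Release and rise.

Emit:
apply_moves:
  plan:
    - [0, 0, 0, 0, 0, 0, -1]
    - [0, 0, 0, 0, 0, 0, -1]
    - [0, 0, 0, 0, 0, 0, -1]
    - [0, 0, 0, 0, 0, 0, -1]
    - [0, 0, -0.04, 0, 0, 0, -1]
    - [0, 0, -0.06, 0, 0, 0, -1]
    - [0, 0, -0.06, 0, 0, 0, -1]
    - [0, 0, 0, 0, 0, 0, -1]

```text
t: 6.28
tcp_pos: [0.5221, 0.1829, 0.2778]
tool_rot: [0.991, -0.136, 0.006, -0.002]
force: [0.1, -0.7, 0.2]
finger_gap: 0.994
gripper_force: 0.0
```

Run:
```python
from h import *
s=sense();print(s["t"],s["tcp_pos"],s["force"],s["finger_gap"])
a=snapshot("side")[:,:,::-1];b=snapshot("top")[:,:,::-1]
cr=lambda im,x,y:cv2.resize(im[y:y+150,x:x+100],(400,600),interpolation=cv2.INTER_CUBIC)
cv2.imwrite("pics/c5.png",np.clip(np.hstack([cr(a,280,110),cr(b,150,150)])*1.5,0,255).astype(np.uint8))
```

```text
6.275 [0.52213089 0.18289542 0.27784283] [ 0.11668237 -0.6757877   0.22154404] 0.9942042699866267
```

View pics/c5.png

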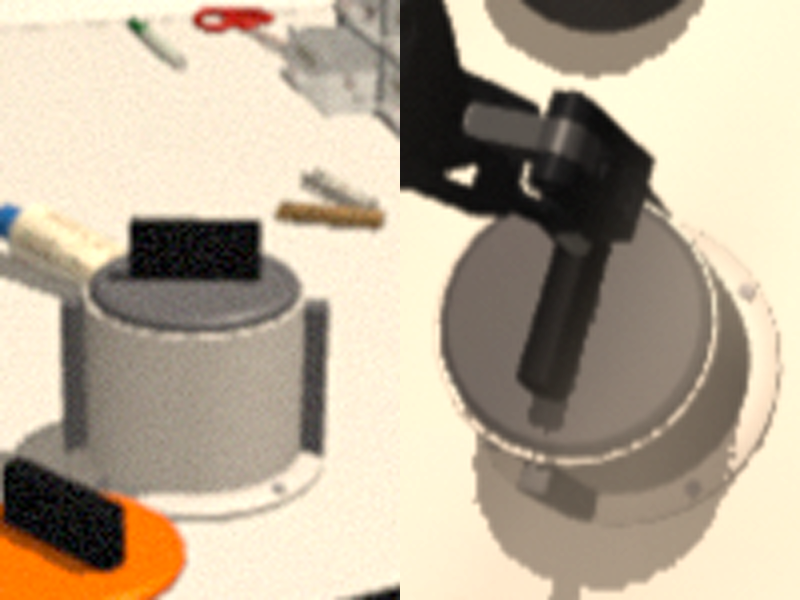

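The lid lies flush: the gap at the rim is gone (side crop (195,320)), the bar is in line with the ribs, and the gripper is clear. Handing in.

```bash
python3 -c "
from station import *
print(sign_off())"
```

```text
the job is handed in; nothing more can be done
None
```

I turned the proud lid (on the left canister) about 34° clockwise and it dropped flush, with its bar in line with the ribs. The gripper was open and clear and the other lid untouched when I handed in at about 6.3 s; no verdict came back.

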